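Set four hand stamps on their own ink pads

ROBOT

A 7-joint arm with a two-finger parallel gripper is mounted at the origin on the work surface. World frame = base frame: x ahead of the robot, y to its left, z up, the work surface at z = 0. Lengths are in m, angles in rad, forces in N, time in s.
With the tool pointing down it reaches from about 0.35 to 0.9 m from the base axis. Payload 19.9 kg.
Tool frame: the origin (TCP) lies between the finger pads; the fingertips stand 19 mm ahead of it and the grasp point (between the pads) is the TCP; z points along the fingers, y is the direction in which the jaws open and shut (so a half turn about z gives the same grasp; the last joint's range is limited). The gripper opens to 94 mm and grips with 3 to 60 N. Pads are 16 mm wide; open, the fingers measure 119 mm over their backs; the gripper's body (75 mm by 177 mm) begins 78 mm behind the grasp point.
Start: joints at [1.081, 0.417, -0.01, 1.614, 0.005, 1.111, -0.053], TCP at [0.271, -0.563, 0.224] pointing down, gripper open.
Joint ranges: [-2.81, 2.81], [-0.39, 2.02], [-1.27, 1.25], [0.06, 2.57], [-1.19, 4.33], [0.19, 2], [-2.82, 2.82]. Speed limits (rad/s): [1.89, 1.89, 2.39, 2.39, 3.01, 3.01, 3.01].

INTERFACE

Orientations are given as a 3x3 rotation matrix whose columns are the frame's x, y, z axes.
In Python, from rig import robot gives the robot as it stands. Calls block until the motion is done:
- robot.move_ptp(position, orientation): joint-space move of the TCP to a pose.
- robot.move_linear(position, velocity=0.15, frame=None, threshold=None): straight line of the TCP; frame=None keeps the orientation; velocity is the mean speed in m/s. With threshold (N) it stops when the force on the tool has changed by that much, and returns True; else False.
- robot.goto_joints(angles): joint-space move.
- robot.gripper_to(opening): finger opening in m; the grip force is fixed at half the most; returns when the fingers have stopped.
- robot.pause(seconds).
- robot.ik(position, orientation): joint angles nearest the present ones, or None.
- robot.get_state(): the state.
- robot.grab_frame(name): name is "scene" or "top" or "wrist"; returns the picture (480x640x3 uint8, red, green, blue); there is no depth.
- robot.camera_info(name): a dict with "fx", "fy", "cx", "cy" (pixels), "rvec" (rotation vector, rad) and "tvec" (3), from world to camera coordinates, as OpenCV has them. Camera axes: x right, y down, z forward; pixel columns grow to the right and rows downward; lengths in m; the calibration is good to about 2 mm. A picture is of the moment at which its call begins: read the wrist's pose just before it. camera_info takes no time and is no camera call; for the wrist camera it gives the pose at the moment of the call.
A pose or a line that the arm cannot do raises robot.PlanningError and nothing moves.
- robot.sign_off(): hands the job in, once; it reports no verdict.
The state is a dict: "time": time; "qpos": joint angles; "joint_vel": joint speeds; "effort": joint torques, N m; "ee_pos": TCP position; "tool_rot": TCP orientation; "force": force on the tool from outside, world axes, zero at the start; "moment": the same for the moment, N m; "opening": finger opening in m.
Only numpy, scipy, OpenCV 4.12 (cv2) and the standard library are available. Lean on these libraries where they do the work, as an engineer would, in place of code of your own. Each camera call takes 0.05 s, during which the arm holds its last target.

TASK

Ink up the four wooden-handled hand stamps: stand each one upright in the middle of the ink pad that matches its foot (large round on large round, small round on small round, square on square, oblong on oblong), with the square and the oblong stamps turned in line with their pads. Set them down gently without dropping them, let go, and leave the black self-inking stamp and the white glue stick standing where they are.

Things in the scene. Friction and masses are not known exactly. Their poses are not given: they have to be found in the camera images.
- stamp_large: Hand stamp with a large round wooden foot, 50 mm in diameter. The handle is a round wooden bar 22 mm in diameter, upright on the middle of the foot, from 22 to 72 mm above the underside (overall height 72 mm; a brass ring 25 mm across lies between foot and handle). The foot is 18 mm high. Loose, stands upright on its foot, 35 to 130 g. Origin at the centre of the underside, z up.
- stamp_small: Hand stamp with a small round wooden foot, 30 mm in diameter. The handle is a round wooden bar 22 mm in diameter, upright on the middle of the foot, from 22 to 72 mm above the underside (overall height 72 mm; a brass ring 25 mm across lies between foot and handle). The foot is 18 mm high. Loose, stands upright on its foot, 35 to 130 g. Origin at the centre of the underside, z up.
- stamp_square: Hand stamp with a square wooden foot, 40 x 40 mm, sides along its x and y. The handle is a round wooden bar 22 mm in diameter, upright on the middle of the foot, from 22 to 72 mm above the underside (overall height 72 mm; a brass ring 25 mm across lies between foot and handle). The foot is 18 mm high. Loose, stands upright on its foot, 35 to 130 g. Origin at the centre of the underside, z up.
- stamp_oblong: Hand stamp with an oblong wooden foot, 64 mm along its x and 24 mm along its y. The handle is a round wooden bar 22 mm in diameter, upright on the middle of the foot, from 22 to 72 mm above the underside (overall height 72 mm; a brass ring 25 mm across lies between foot and handle). The foot is 18 mm high. Loose, stands upright on its foot, 35 to 130 g. Origin at the centre of the underside, z up.
- pad_large: Large round ink pad, felt 70 mm in diameter. Flat blue felt on a slightly larger steel tin (tin 3 mm wider all round, top 11 mm high); the felt stands proud of the tin, its flat top 14 mm above the desk. Fixed to the desk. Origin at the centre of the underside, on the desk, z up.
- pad_small: Small round ink pad, felt 50 mm in diameter. Flat blue felt on a slightly larger steel tin (tin 3 mm wider all round, top 11 mm high); the felt stands proud of the tin, its flat top 14 mm above the desk. Fixed to the desk. Origin at the centre of the underside, on the desk, z up.
- pad_square: Square ink pad, felt 60 x 60 mm, sides along its x and y. Flat blue felt on a slightly larger steel tin (tin 3 mm wider all round, top 11 mm high); the felt stands proud of the tin, its flat top 14 mm above the desk. Fixed to the desk. Origin at the centre of the underside, on the desk, z up.
- pad_oblong: Oblong ink pad, felt 84 mm along its x and 44 mm along its y. Flat blue felt on a slightly larger steel tin (tin 3 mm wider all round, top 11 mm high); the felt stands proud of the tin, its flat top 14 mm above the desk. Fixed to the desk. Origin at the centre of the underside, on the desk, z up.
- self_inker: Self-inking stamp, an upright black and grey plastic block 52 x 36 mm, 78 mm high, without a wooden handle. Loose, 160 g; not to be moved. Origin at the centre of the underside, z up.
- glue_stick: White and grey glue stick standing on end, 29 mm in diameter, 82 mm high. Loose, 45 g; not to be moved. Origin at the centre of the underside, z up. (Other small things, up to 15 mm high, lie unlisted among these.)

How it is judged:
By the outcome, as a careful person would: the job done as asked, in the order asked, and still so for the second after the job is handed in, with the robot touching nothing.
It also fails if it takes over 128 s, if anything falls off the work surface, if the arm or the gripper's body presses on something with over 40 N, if the wrist force passes 120 N, or if a joint passes its speed limit or range.

## Working session

There is one attempt and no reset: what is moved stays moved. The work goes in short steps, each a Python script; the robot and the scene stay as the last script left them, time stands still between calls to the robot, and variables do not carry over. Pictures are saved under pics/ and viewed, and the job is handed in when it is done.

```bash
ls; mkdir -p pics; python3 - <<'E'
from rig import robot
import cv2
for n in ("scene","top","wrist"):
    im=robot.grab_frame(n); cv2.imwrite(f"pics/{n}0.png",im[:,:,::-1]); print(n,robot.camera_info(n))
s=robot.get_state(); print(s)
E
```

```text
pics
scene {'fx': 472.5776199789358, 'fy': 472.5776199789358, 'cx': 316.0459845219978, 'cy': 236.9892130109816, 'rvec': array([ 1.87812253,  1.70790018, -0.64853457]), 'tvec': array([-0.03583596, -0.36590016,  1.47741466])}
top {'fx': 463.7352342270167, 'fy': 463.7352342270167, 'cx': 324.5700461324195, 'cy': 242.3845172782895, 'rvec': array([ 2.1393119 , -2.12740065,  0.22161681]), 'tvec': array([-0.01372341,  0.51581587,  0.86072704])}
wrist {'fx': 406.95289294189257, 'fy': 406.95289294189257, 'cx': 318.30252351454277, 'cy': 240.05204390219956, 'rvec': array([-2.48666266,  1.5654107 ,  0.18496335]), 'tvec': array([-0.62531839, -0.02276907,  0.39084841])}
{'time': 0.15, 'qpos': array([ 1.08151436,  0.41786908, -0.01029885,  1.6139968 ,  0.0046992 ,
        1.11070172, -0.05298214]), 'joint_vel': array([-6.88711804e-05, -1.39900738e-03,  3.47309943e-04, -2.90983974e-03,
       -1.40876175e-04,  1.50621456e-03,  6.76530426e-04]), 'effort': array([ 1.28072566e-03, -8.51536775e+01,  6.39357381e-01, -4.26137745e+01,
       -4.88223927e-02,  1.71088037e-02, -1.96270264e-05]), 'ee_pos': array([ 0.27048476, -0.56315239,  0.22396533]), 'tool_rot': array([[ 9.01400454e-01,  4.32986131e-01, -4.82158784e-04],
       [ 4.32986392e-01, -9.01400084e-01,  8.20150199e-04],
       [-7.95043070e-05, -9.48051953e-04, -9.99999547e-01]]), 'force': array([ 1.28975166, -0.74834717, -0.5402111 ]), 'moment': array([0.00352029, 0.0285675 , 0.02223725]), 'opening': 0.09398465578666494}
```

View pics/top0.png

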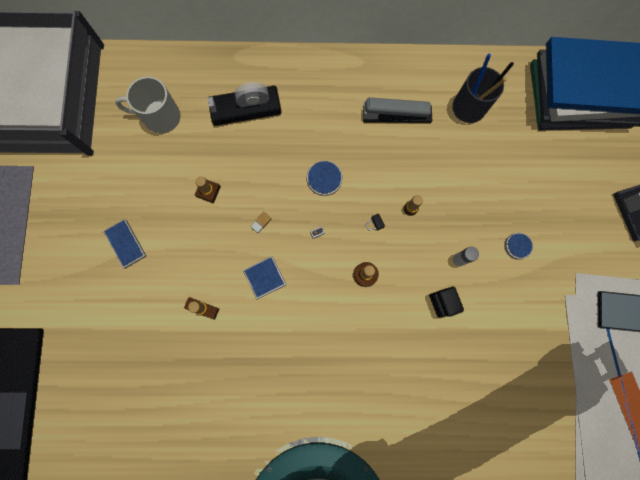

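View pics/scene0.png

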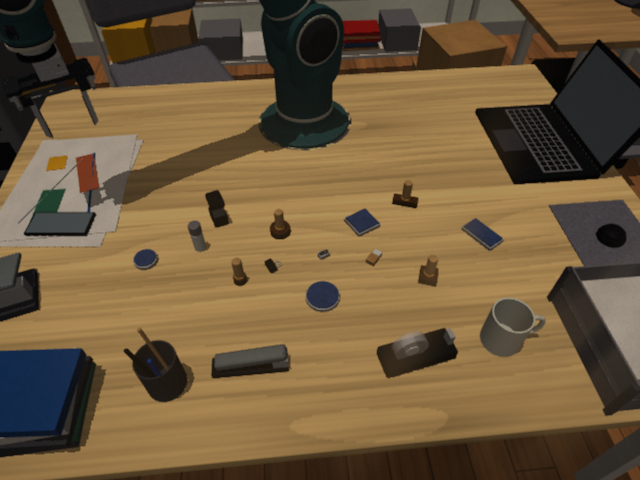

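View pics/wrist0.png

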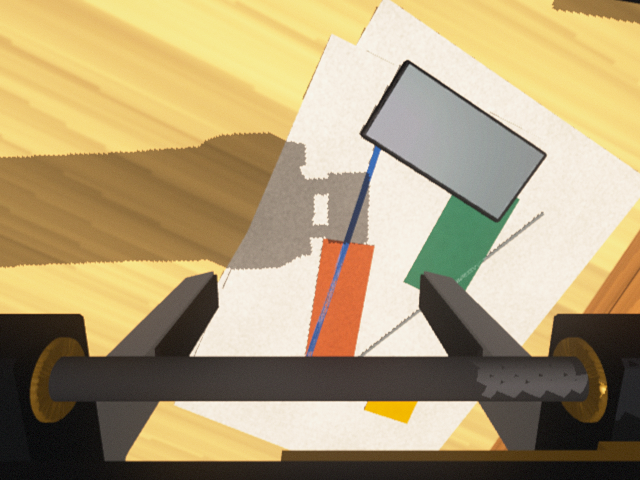

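```bash
cat > h.py <<'E'
import numpy as np, cv2
def cam(ci):
    R,_=cv2.Rodrigues(np.array(ci["rvec"])); t=np.array(ci["tvec"]); return R,t
def K(ci): return np.array([[ci["fx"],0,ci["cx"]],[0,ci["fy"],ci["cy"]],[0,0,1]])
def ray(ci,px,z):
    R,t=cam(ci); px=np.atleast_2d(np.array(px,float))
    d=np.c_[(px[:,0]-ci["cx"])/ci["fx"],(px[:,1]-ci["cy"])/ci["fy"],np.ones(len(px))]@R
    c=-R.T@t; return c+d*((z-c[2])/d[:,2])[:,None]
def proj(ci,P):
    p,_=cv2.projectPoints(np.atleast_2d(np.array(P,float)),np.array(ci["rvec"]),np.array(ci["tvec"]),K(ci),None); return p[:,0]
def blue(im):
    h=cv2.cvtColor(im,cv2.COLOR_RGB2HSV); return cv2.inRange(h,(100,110,40),(130,255,255))
def cons(m,a=60):
    c,_=cv2.findContours(m,cv2.RETR_EXTERNAL,cv2.CHAIN_APPROX_NONE); return [x[:,0] for x in c if cv2.contourArea(x)>a]
def rect(P):
    r=cv2.minAreaRect((P[:,:2]*1000).astype(np.float32)); c=cv2.boxPoints(r)/1000
    e=[c[1]-c[0],c[2]-c[1]]; l=[np.linalg.norm(v) for v in e]; i=int(np.argmax(l))
    return np.array(r[0])/1000,max(l),min(l),np.arctan2(e[i][1],e[i][0])
E
python3 - <<'E'
from h import *
from rig import robot
im=cv2.imread("pics/top0.png")[:,:,::-1].copy(); ci=robot.camera_info("top")
R,t=cam(ci); print("campos",-R.T@t, "axes",R.round(2).tolist())
for c in cons(blue(im)):
    m=c.mean(0)
    if m[1]<130 or m[0]>560: continue
    P=ray(ci,c,0.013); r=rect(P); print("pad",m.round(),r[0].round(4),r[1:3],np.degrees(r[3]).round(1))
for n,a,b in (("square",(203,182),(207,190)),("oblong",(194,307),(202,308)),("large",(369,271),(366,274)),("small",(417,201),(412,208)),("inker",(446,300),(446,302)),("glue",(471,253),(464,257))):
    print(n,ray(ci,a,.072).round(3),ray(ci,b,.009).round(3))
w=robot.camera_info("wrist");R,t=cam(w); s=robot.get_state(); print("wrist cam in tool", s["tool_rot"].T@(-R.T@t-s["ee_pos"]), (R@s["tool_rot"]).round(3).tolist())
big=cv2.resize(im[150:340,90:560],None,fx=1.7,fy=1.7,interpolation=cv2.INTER_CUBIC); cv2.imwrite("pics/crop.png",big[:,:,::-1])
E
```

```text
campos [0.34776668 0.00782265 0.94133018] axes [[0.0, -1.0, 0.02], [-0.98, -0.01, -0.18], [0.18, -0.02, -0.98]]
pad [264. 277.] [0.4519 0.1103] (np.float32(0.057370964), np.float32(0.05632673)) -62.9
pad [520. 245.] [ 0.52   -0.4125] (np.float32(0.045908283), np.float32(0.045330577)) 62.6
pad [123. 243.] [0.519  0.3949] (np.float32(0.081667654), np.float32(0.04130563)) 31.7
pad [324. 177.] [ 0.662 -0.01 ] (np.float32(0.06564353), np.float32(0.06293274)) 0.6
square [[0.629 0.227 0.072]] [[0.632 0.233 0.009]]
oblong [[0.388 0.231 0.072]] [[0.389 0.231 0.009]]
large [[ 0.457 -0.095  0.072]] [[ 0.459 -0.096  0.009]]
small [[ 0.595 -0.19   0.072]] [[ 0.598 -0.194  0.009]]
inker [[ 0.403 -0.238  0.072]] [[ 0.403 -0.256  0.009]]
glue [[ 0.493 -0.291  0.072]] [[ 0.495 -0.297  0.009]]
wrist cam in tool [ 0.06796718  0.00078948 -0.16101501] [[-0.001, 1.0, -0.0], [-0.973, -0.001, -0.232], [-0.232, -0.0, 0.973]]
```

View pics/crop.png

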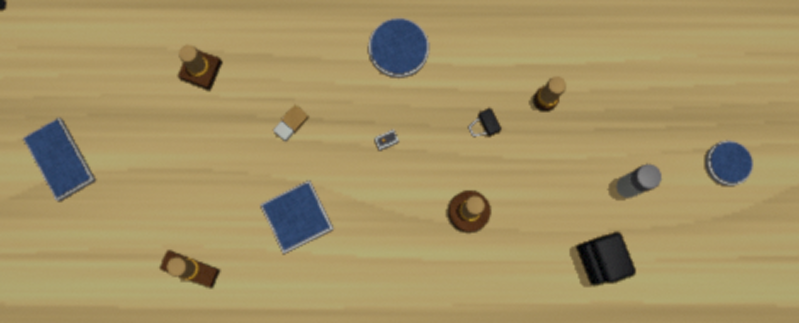

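```bash
cat >> h.py <<'E'
R0=np.array([[1.,0,0],[0,-1,0],[0,0,-1]])
def yaw(a):
    c,s=np.cos(a),np.sin(a); return np.array([[c,-s,0],[s,c,0],[0,0,1]])@R0
C={"pad_small":(.52,-.4125),"stamp_small":(.597,-.192),"stamp_large":(.459,-.096),"pad_large":(.662,-.01),"pad_square":(.452,.110),"stamp_oblong":(.389,.231),"stamp_square":(.631,.231),"pad_oblong":(.519,.395)}
E
python3 - <<'E'
from h import *
from rig import robot
import pickle
for n,p in C.items(): print(n,robot.ik([*p,.2],R0) is not None,robot.ik([*p,.047],R0) is not None)
D={}
for n,p in C.items():
    robot.move_ptp([p[0],p[1],.2],R0); robot.pause(.15)
    ci=robot.camera_info("wrist"); im=robot.grab_frame("wrist"); D[n]=(ci,im)
    print(n,robot.get_state()["time"],robot.get_state()["ee_pos"].round(4))
pickle.dump(D,open("tour.pkl","wb"))
rows=[np.hstack([D[k][1][120:340,210:410] for k in list(D)[i:i+4]]) for i in (0,4)]
cv2.imwrite("pics/tour.png",np.vstack(rows)[:,:,::-1])
E
```

```text
pad_small True True
stamp_small True True
stamp_large True True
pad_large True True
pad_square True True
stamp_oblong True True
stamp_square True True
pad_oblong True True
pad_small 1.475 [ 0.5191 -0.4136  0.2002]
stamp_small 2.6 [ 0.5966 -0.1937  0.1999]
stamp_large 3.5083 [ 0.4596 -0.0965  0.1998]
pad_large 4.5917 [ 0.6615 -0.011   0.2006]
pad_square 5.75 [0.4527 0.1096 0.1998]
stamp_oblong 6.5583 [0.3896 0.2302 0.1999]
stamp_square 7.7167 [0.6303 0.2315 0.2008]
pad_oblong 8.725 [0.5199 0.3939 0.1999]
```

View pics/tour.png

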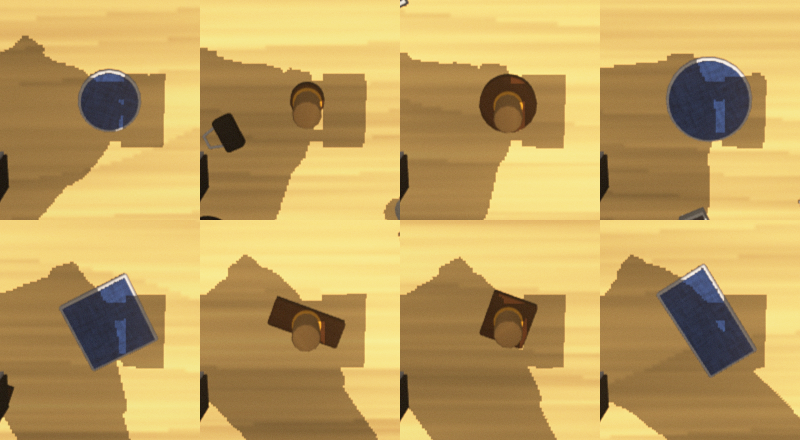

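```bash
python3 - <<'E'
from h import *
import pickle
D=pickle.load(open("tour.pkl","rb"))
out=[]
for n in ["stamp_small","stamp_large","stamp_oblong","stamp_square"]:
    ci,im=D[n]; c=im[180:280,260:380]; out.append(cv2.resize(c,None,fx=3.3,fy=3,interpolation=cv2.INTER_NEAREST))
    h=cv2.cvtColor(im,cv2.COLOR_RGB2HSV); x=int(proj(ci,[*C[n],.072])[0][0]); 
    print(n,x,[(r,*h[r,x]) for r in range(190,262,4)])
cv2.imwrite("pics/st.png",np.vstack([np.hstack(out[:2]),np.hstack(out[2:])])[:,:,::-1])
E
```

```text
stamp_small 315 [(190, np.uint8(23), np.uint8(117), np.uint8(248)), (194, np.uint8(18), np.uint8(143), np.uint8(169)), (198, np.uint8(18), np.uint8(146), np.uint8(168)), (202, np.uint8(17), np.uint8(155), np.uint8(66)), (206, np.uint8(14), np.uint8(184), np.uint8(72)), (210, np.uint8(17), np.uint8(201), np.uint8(127)), (214, np.uint8(18), np.uint8(167), np.uint8(96)), (218, np.uint8(16), np.uint8(159), np.uint8(96)), (222, np.uint8(16), np.uint8(164), np.uint8(118)), (226, np.uint8(16), np.uint8(162), np.uint8(132)), (230, np.uint8(16), np.uint8(157), np.uint8(135)), (234, np.uint8(15), np.uint8(152), np.uint8(131)), (238, np.uint8(16), np.uint8(161), np.uint8(130)), (242, np.uint8(16), np.uint8(158), np.uint8(131)), (246, np.uint8(16), np.uint8(161), np.uint8(127)), (250, np.uint8(18), np.uint8(142), np.uint8(153)), (254, np.uint8(18), np.uint8(144), np.uint8(149)), (258, np.uint8(19), np.uint8(142), np.uint8(145))]
stamp_large 317 [(190, np.uint8(20), np.uint8(134), np.uint8(236)), (194, np.uint8(17), np.uint8(152), np.uint8(72)), (198, np.uint8(13), np.uint8(180), np.uint8(71)), (
[... 1929 characters left out ...]
t8(17), np.uint8(179), np.uint8(77)), (210, np.uint8(17), np.uint8(185), np.uint8(117)), (214, np.uint8(16), np.uint8(156), np.uint8(103)), (218, np.uint8(16), np.uint8(150), np.uint8(100)), (222, np.uint8(16), np.uint8(161), np.uint8(133)), (226, np.uint8(17), np.uint8(160), np.uint8(143)), (230, np.uint8(17), np.uint8(161), np.uint8(135)), (234, np.uint8(15), np.uint8(156), np.uint8(131)), (238, np.uint8(17), np.uint8(159), np.uint8(127)), (242, np.uint8(17), np.uint8(160), np.uint8(124)), (246, np.uint8(16), np.uint8(162), np.uint8(121)), (250, np.uint8(18), np.uint8(145), np.uint8(156)), (254, np.uint8(17), np.uint8(143), np.uint8(148)), (258, np.uint8(17), np.uint8(144), np.uint8(154))]
```

View pics/st.png

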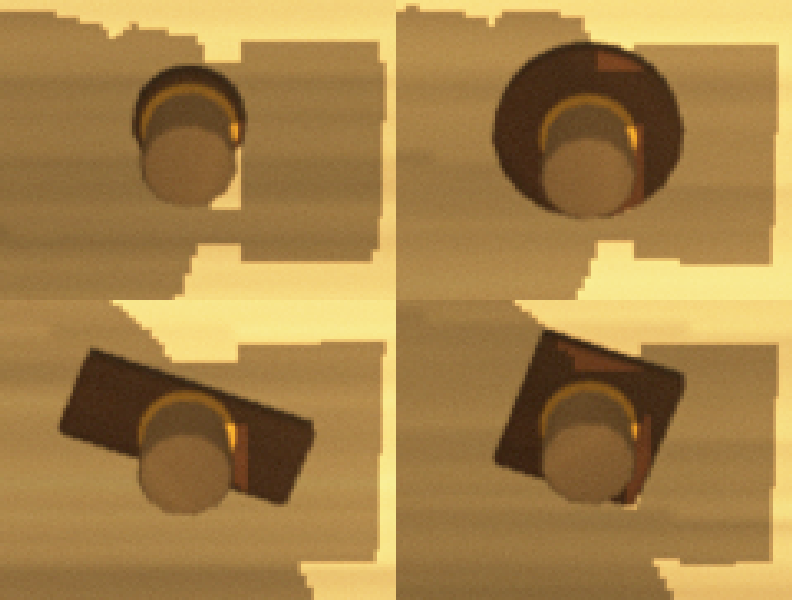

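```bash
cat >> h.py <<'E'
def handle(im,ci,z,guess):
    g=cv2.GaussianBlur(im,(5,5),0); h=cv2.cvtColor(g,cv2.COLOR_RGB2HSV)
    m=cv2.inRange(h,(13,149,114),(19,185,150)); u=proj(ci,[*guess,z])[0]
    w=np.zeros_like(m); cv2.circle(w,tuple(int(v) for v in u),28,255,-1); m&=w
    m=cv2.morphologyEx(m,cv2.MORPH_OPEN,np.ones((5,5),np.uint8))
    c=max(cons(m,30),key=lambda c:cv2.contourArea(c))
    P=ray(ci,c,z); (cx,cy),r=cv2.minEnclosingCircle((P[:,:2]*1000).astype(np.float32)); e=cv2.fitEllipse((P[:,:2]*1000).astype(np.float32))
    return np.array([cx,cy]),r,np.array(e[0]),np.array(e[1])/2
def foot(im,ci,z,guess):
    g=cv2.GaussianBlur(im,(3,3),0); h=cv2.cvtColor(g,cv2.COLOR_RGB2HSV)
    m=cv2.inRange(h,(0,150,20),(14,255,125))|cv2.inRange(h,(0,100,20),(25,255,84))
    u=proj(ci,[*guess,z])[0]; w=np.zeros_like(m); cv2.circle(w,tuple(int(v) for v in u),58,255,-1); m&=w
    m=cv2.morphologyEx(m,cv2.MORPH_OPEN,np.ones((3,3),np.uint8))
    P=np.vstack([ray(ci,c,z) for c in cons(m,20)]); return rect(P),m
E
python3 - <<'E'
from h import *
import pickle
D=pickle.load(open("tour.pkl","rb")); vis=[]
for n,(ci,im) in D.items():
    if n[0]=="p":
        c=min((c for c in cons(blue(im),300)),key=lambda c:np.linalg.norm(c.mean(0)-proj(ci,[*C[n],.014])[0]))
        r=rect(ray(ci,c,.014)); m=cv2.minEnclosingCircle((ray(ci,c,.014)[:,:2]*1000).astype(np.float32))
        print(n,(r[0]*1000).round(1),np.round([r[1]*1000,r[2]*1000],1),np.degrees(r[3]).round(1),np.round(m[0],1),round(m[1],1))
    else:
        a=handle(im,ci,.072,C[n]); r,m=foot(im,ci,.018,C[n])
        print(n,*[np.round(v,1) for v in a],"foot",(r[0]*1000).round(1),np.round([r[1]*1000,r[2]*1000],1),np.degrees(r[3]).round(1))
E
```

```text
Traceback (most recent call last):
ValueError: min() iterable argument is empty
```

```bash
python3 - <<'E'
from h import *
import pickle
D=pickle.load(open("tour.pkl","rb"))
ci,im=D["pad_square"]; h=cv2.cvtColor(im,cv2.COLOR_RGB2HSV)
print([tuple(map(int,h[r,300])) for r in range(160,260,5)])
E
sed -i 's/(100,110,40),(130,255,255)/(105,90,30),(130,255,255)/' h.py
cat > meas.py <<'E'
from h import *
import pickle
D=pickle.load(open("tour.pkl","rb")); vis=[]
for n,(ci,im) in D.items():
    if n[0]=="p":
        mk=cv2.morphologyEx(blue(im),cv2.MORPH_CLOSE,np.ones((3,3),np.uint8))
        c=min((c for c in cons(mk,300)),key=lambda c:np.linalg.norm(c.mean(0)-proj(ci,[*C[n],.014])[0]))
        r=rect(ray(ci,c,.014)); m=cv2.minEnclosingCircle((ray(ci,c,.014)[:,:2]*1000).astype(np.float32))
        print(n,(r[0]*1000).round(1),np.round([r[1]*1000,r[2]*1000],1),np.degrees(r[3]).round(1),np.round(m[0],1),round(m[1],1))
    else:
        a=handle(im,ci,.072,C[n]); r,m=foot(im,ci,.018,C[n])
        print(n,*[np.round(v,1) for v in a],"foot",(r[0]*1000).round(1),np.round([r[1]*1000,r[2]*1000],1),np.degrees(r[3]).round(1))
E
python3 meas.py
```

```text
[(21, 123, 244), (24, 121, 245), (21, 128, 240), (21, 130, 238), (22, 126, 242), (17, 144, 156), (16, 88, 107), (117, 33, 70), (122, 57, 67), (115, 84, 67), (112, 86, 68), (116, 82, 62), (116, 78, 65), (117, 74, 62), (120, 55, 56), (113, 110, 67), (114, 97, 66), (112, 92, 72), (115, 95, 70), (116, 78, 72)]Traceback (most recent call last):
  File "meas.py", line 7, in <module>
    c=min((c for c in cons(mk,300)),key=lambda c:np.linalg.norm(c.mean(0)-proj(ci,[*C[n],.014])[0]))
ValueError: min() iterable argument is empty
```

```bash
python3 - <<'E'
s=open("h.py").read()
a=s.index("def blue"); b=s.index("def cons")
s=s[:a]+'''def blue(im):
    h=cv2.cvtColor(cv2.GaussianBlur(im,(3,3),0),cv2.COLOR_RGB2HSV); return cv2.inRange(h,(100,45,30),(132,255,255))
'''+s[b:]
open("h.py","w").write(s)
E
python3 meas.py
python3 - <<'E'
from h import *
import pickle
D=pickle.load(open("tour.pkl","rb")); v=[]
for n in ("pad_small","pad_large","pad_square","pad_oblong"):
    im=D[n][1].copy(); cv2.drawContours(im,[c[:,None] for c in cons(blue(im),300)],-1,(255,0,0),1)
    v.append(cv2.resize(im[160:270,250:380],None,fx=3,fy=2.7,interpolation=cv2.INTER_NEAREST))
cv2.imwrite("pics/pads.png",np.vstack([np.hstack(v[:2]),np.hstack(v[2:])])[:,:,::-1])
E
```

```text
pad_small [ 521.  -414.7] [47.6 46.9] -0.1 [ 520.8 -415. ] 24.5
stamp_small [ 599.7 -192.5] 10.5 [ 599.5 -192.6] [ 9.4 10.3] foot [ 611.8 -192.2] [24.   8.7] -85.8
stamp_large [459.5 -97.3] 10.9 [459.6 -96.8] [ 9.6 10.4] foot [462.7 -96.2] [47.4 45.5] 85.8
pad_large [664.4 -11.6] [67.9 67. ] -0.1 [664.  -11.5] 34.4
pad_square [452.6 109.2] [59.3 58.8] 26.9 [452.7 109.1] 41.0
stamp_oblong [390.3 232.6] 10.7 [390.7 232.3] [ 9.6 10. ] foot [392.  231.6] [62.2 25. ] 69.9
stamp_square [633.6 232.1] 10.5 [633.7 232.1] [ 9.2 10.3] foot [634.9 231.7] [40.3 39.1] -19.0
pad_oblong [520.7 394.8] [83.1 43.1] 31.6 [520.8 394.7] 45.7
```

View pics/pads.png

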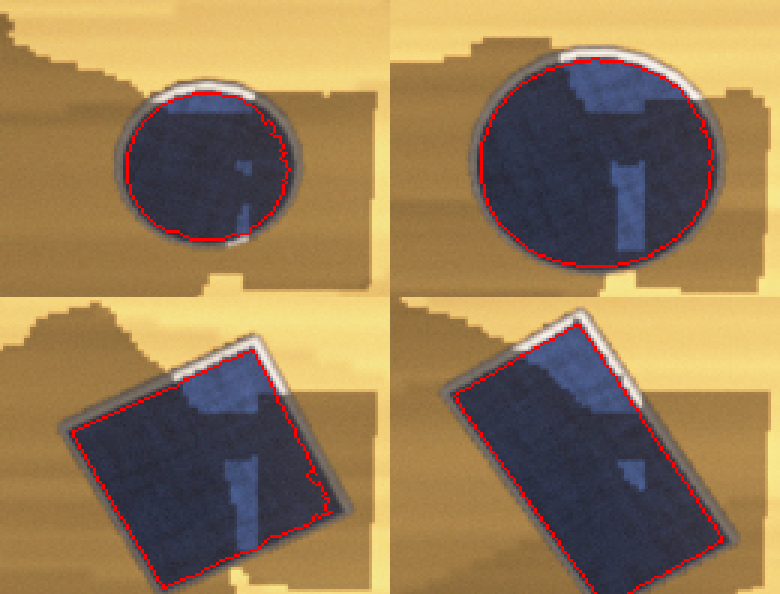

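```bash
cat > act.py <<'E'
from h import *
from rig import robot
import pickle
def st(): return robot.get_state()
def fix(p,v,R=None):
    """linear to p, read the standing error, and correct it"""
    p=np.array(p,float); robot.move_linear(p,velocity=v,frame=R); robot.pause(.2)
    e=p-st()["ee_pos"]; e=np.clip(e,-.004,.004); return e
def pick(p,R,zg=.047,zh=.17):
    robot.move_ptp([p[0],p[1],zh],R)
    e=fix([p[0],p[1],zg+.045],.15)
    robot.move_linear(np.array([p[0],p[1],zg])+e,velocity=.08); robot.pause(.15)
    print("grasp at",st()["ee_pos"].round(4),"t",round(st()["time"],1))
    robot.gripper_to(.0); robot.pause(.1); s=st(); print("opening",round(s["opening"],4),"force",s["force"].round(1))
    z=s["ee_pos"][2]
    robot.move_linear([p[0],p[1],zh],velocity=.12); return z
def place(p,R,z,zh=.17):
    robot.move_ptp([p[0],p[1],zh],R); print("held",round(st()["opening"],4))
    e=fix([p[0],p[1],z+.014+.012],.12)
    t=np.array([p[0],p[1],z+.014])+e
    robot.move_linear(t+[0,0,.004],velocity=.05); robot.pause(.1)
    print("above",(st()["ee_pos"]-[p[0],p[1],z+.014]).round(4))
    hit=robot.move_linear(t-[0,0,.0015],velocity=.015,threshold=3); s=st()
    print("contact",hit,(s["ee_pos"]-[p[0],p[1],z+.014]).round(4),"force",s["force"].round(1)); return hit
def release(p,zh=.2):
    robot.gripper_to(.06); robot.pause(.2); q=st()["ee_pos"]
    robot.move_linear([q[0],q[1],q[2]+.06],velocity=.08); robot.gripper_to(.094)
    robot.move_linear([p[0],p[1],zh],velocity=.15); robot.pause(.2)
    ci=robot.camera_info("wrist"); im=robot.grab_frame("wrist"); print("t",round(st()["time"],1)); return ci,im
E
python3 - <<'E'
from act import *
z=pick((.4597,-.097),R0); print(z)
p=(.6642,-.0115)
place(p,R0,z)
ci,im=release(p); pickle.dump((ci,im),open("large.pkl","wb"))
cv2.imwrite("pics/large.png",cv2.resize(im[130:330,200:440],None,fx=3,fy=3)[:,:,::-1])
cv2.imwrite("pics/largetop.png",robot.grab_frame("top")[100:340,100:420,::-1].repeat(2,0).repeat(2,1))
E
```

```text
grasp at [ 0.4595 -0.097   0.0466] t 12.3
opening 0.0219 force [-0.1  0.4 -0.9]
0.04616120414956867
held 0.0218
above [-0.0003 -0.      0.0033]
contact True [-0.0001  0.     -0.0002] force [-0.3  0.8  5.5]
t 21.0
```

View pics/large.png

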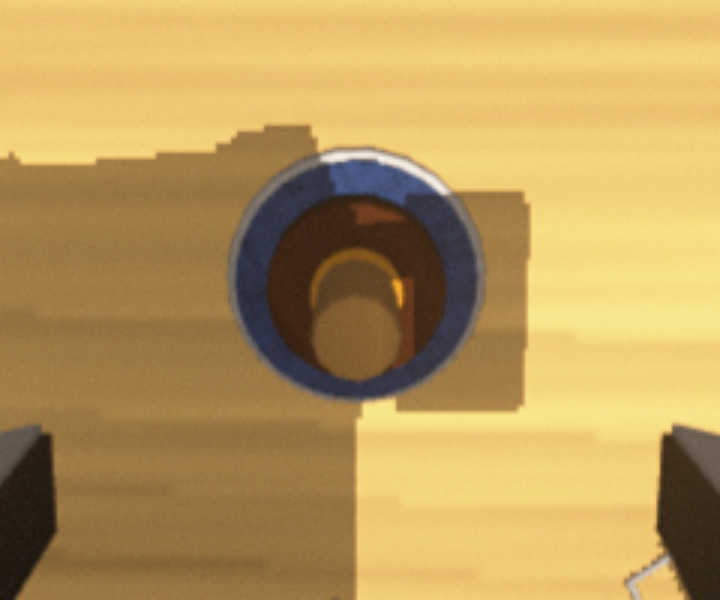

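```bash
python3 - <<'E'
from h import *
import pickle
ci,im=pickle.load(open("large.pkl","rb"))
print([np.round(v,1) for v in handle(im,ci,.086,(.664,-.0115))])
u=blue(im); c=max(cons(u,100),key=len); r=rect(ray(ci,c,.014)); print(r[0]*1000,r[1],r[2])
r,m=foot(im,ci,.032,(.664,-.0115)); print(r)
E
```

```text
[array([665. , -12.2]), np.float64(9.7), array([665.2, -12. ]), array([9.1, 9.3])]
[663.99139404 -11.40973663] 0.0674367 0.06728011
(array([ 0.66777783, -0.01166541]), np.float32(0.047928516), np.float32(0.044852033), np.float32(1.5367421))
```

View pics/largetop.png

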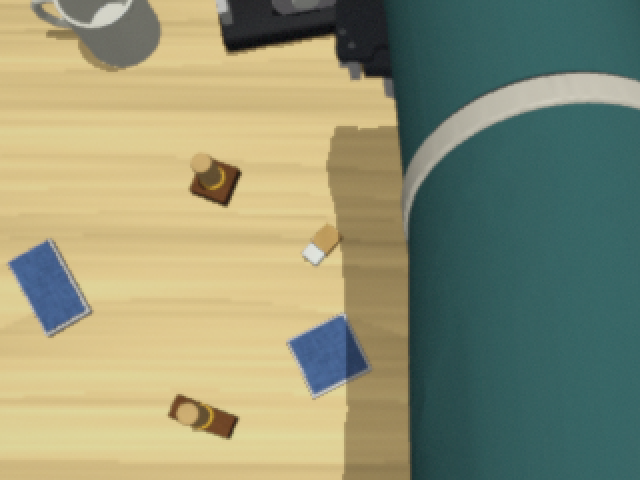

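```bash
python3 - <<'E'
from act import *
z=pick((.5996,-.1926),R0,zh=.18); print(z)
p=(.5208,-.4152)
place(p,R0,z,zh=.18)
ci,im=release(p); pickle.dump((ci,im),open("small.pkl","wb"))
cv2.imwrite("pics/small.png",cv2.resize(im[130:330,200:440],None,fx=3,fy=3)[:,:,::-1])
print([np.round(v,1) for v in handle(im,ci,.086,p)])
c=max(cons(blue(im),100),key=len); r=rect(ray(ci,c,.014)); print(r[0]*1000,r[1],r[2])
E
```

```text
grasp at [ 0.5994 -0.1926  0.0465] t 23.6
opening 0.0216 force [ 1.2  0.4 -0.3]
0.045939642406917544
held 0.0217
above [-0.0002  0.0002  0.0033]
contact True [-0.0001  0.     -0.0002] force [-0.3  0.2  5.3]
t 32.5
[array([ 521. , -415.2]), np.float64(10.3), array([ 521. , -415.3]), array([8.9, 9.9])]
[ 523.52990723 -414.25875854] 0.047145516 0.04237438
```

View pics/small.png

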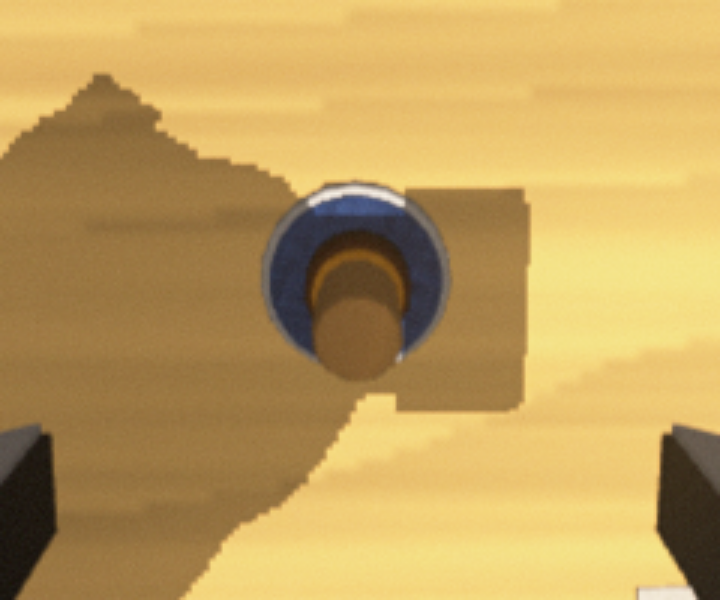

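```bash
python3 - <<'E'
from act import *
a=np.radians(-44.1); p=(.4527,.1091)
print([robot.ik([.4527,.1091,h],yaw(a)) is not None for h in (.06,.18)])
z=pick((.6337,.2321),R0,zh=.18); print(z)
place(p,yaw(a),z,zh=.18)
ci,im=release(p); pickle.dump((ci,im),open("square.pkl","wb"))
cv2.imwrite("pics/square.png",cv2.resize(im[130:330,200:440],None,fx=3,fy=3)[:,:,::-1])
print([np.round(v,1) for v in handle(im,ci,.086,p)])
c=max(cons(blue(im),100),key=len); r=rect(ray(ci,c,.014)); print(r[0]*1000,r[1],r[2],np.degrees(r[3]))
r,_=foot(im,ci,.032,p); print(r[0]*1000,r[1],r[2],np.degrees(r[3]))
E
```

```text
[True, True]
grasp at [0.6335 0.232  0.0465] t 36.7
opening 0.0218 force [-0.2 -0.  -0.4]
0.045889956984885606
held 0.0218
above [-0.0004  0.      0.0034]
contact True [-0.0001  0.     -0.0004] force [ 0.8 -0.6  2.7]
t 45.5
[array([454., 109.]), np.float64(9.4), array([454.1, 108.9]), array([8.9, 9.1])]
[452.74221802 108.98368835] 0.05903968 0.058960147 -63.262054
[454.06188965 108.63211823] 0.040204614 0.03908053 -64.14202
```

View pics/square.png

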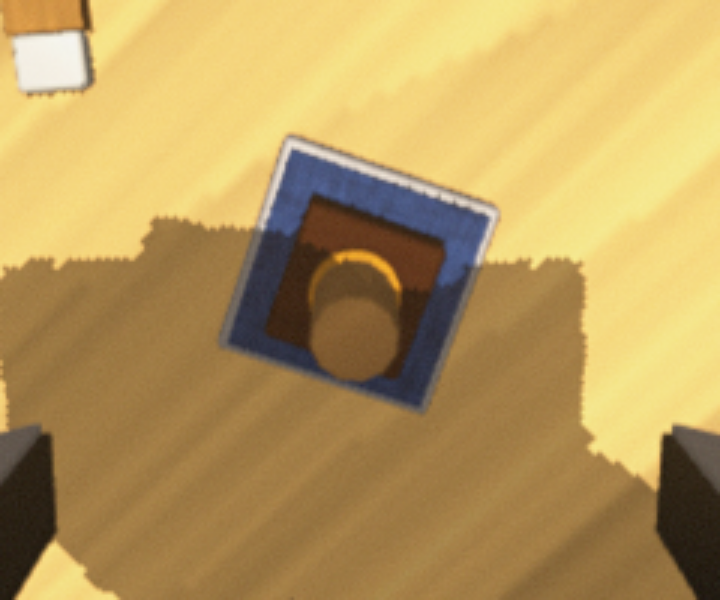

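```bash
python3 - <<'E'
from act import *
a=np.radians(-38.3); p=(.5207,.3947)
print([robot.ik([*p,h],yaw(a)) is not None for h in (.06,.18)])
z=pick((.3906,.2322),R0,zh=.18); print(z)
place(p,yaw(a),z,zh=.18)
ci,im=release(p); pickle.dump((ci,im),open("oblong.pkl","wb"))
cv2.imwrite("pics/oblong.png",cv2.resize(im[130:330,200:440],None,fx=3,fy=3)[:,:,::-1])
print([np.round(v,1) for v in handle(im,ci,.086,p)])
c=max(cons(blue(im),100),key=len); r=rect(ray(ci,c,.014)); print(r[0]*1000,r[1],r[2],np.degrees(r[3]))
r,_=foot(im,ci,.032,p); print(r[0]*1000,r[1],r[2],np.degrees(r[3]))
robot.move_ptp([.30,.45,.3],R0)
t=robot.grab_frame("top"); cv2.imwrite("pics/topend.png",cv2.resize(t[130:340,90:560],None,fx=1.7,fy=1.7,interpolation=cv2.INTER_CUBIC)[:,:,::-1])
cv2.imwrite("pics/sceneend.png",robot.grab_frame("scene")[:,:,::-1]); print(st()["time"])
E
```

```text
[True, True]
grasp at [0.3904 0.2322 0.0466] t 47.9
opening 0.0216 force [-0.5 -0.3 -0.3]
0.04620238823693388
held 0.0213
above [-0.0002 -0.0002  0.0033]
contact True [-0.     -0.0001 -0.0002] force [-0.3 -0.   4.7]
t 57.0
[array([521.5, 395.4]), np.float64(10.0), array([521.4, 395.2]), array([8.9, 9.8])]
[521.27728271 395.13964844] 0.081794694 0.04334485 31.452484
[522.07281494 394.01818848] 0.062966324 0.024848914 31.463825
58.1083
```

View pics/oblong.png

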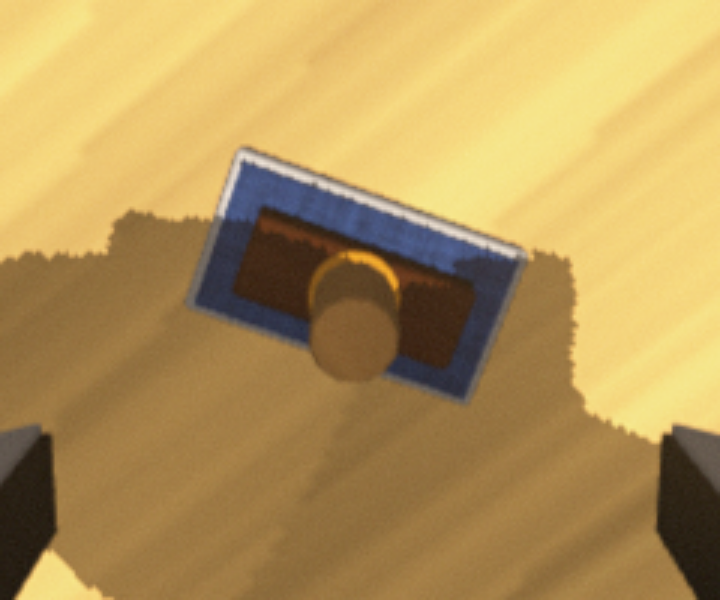

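View pics/topend.png

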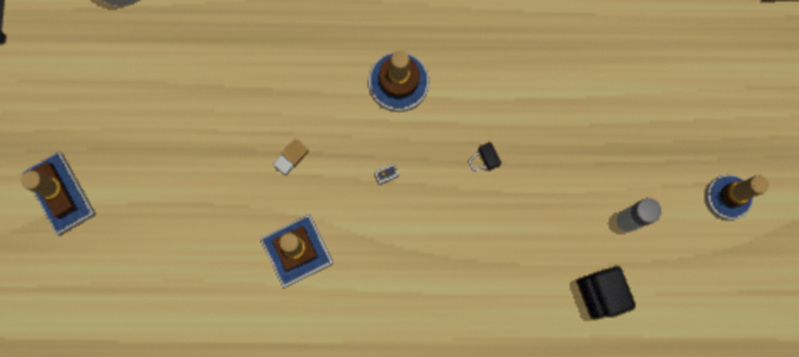

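View pics/sceneend.png

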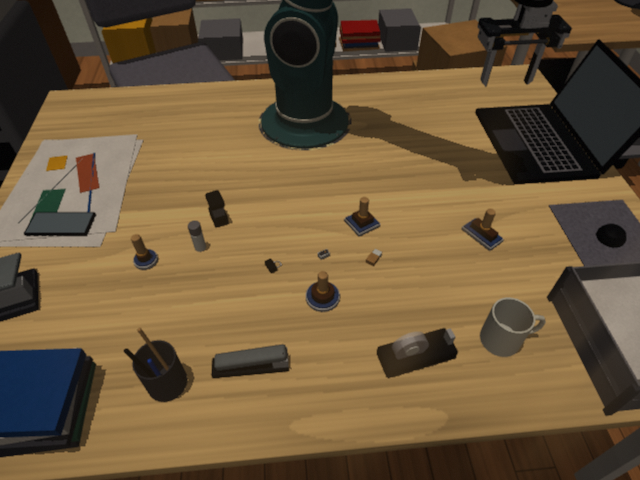

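All four stamps stand upright on their matching pads. The glue stick and the self-inker look unmoved: the top-view crops show them in the same places as before.

```bash
python3 - <<'E'
from rig import robot
robot.pause(.5); print(robot.get_state()["joint_vel"].round(3), robot.get_state()["force"].round(1)); print(robot.sign_off())
E
```

```text
[-0.001 -0.001 -0.001 -0.    -0.    -0.001  0.   ] [-0.5  0.2  0.6]
the job is handed in; nothing more can be done
None
```

All four stamps are inked up: each stands upright on its matching pad, and I handed the job in at about 59 s. I placed them in the order large, small, square, oblong. Each was set down slowly until contact (at most about 5.5 N) and then released.

| Stamp | Offset of handle from pad centre | Turn error against pad |
|---|---|---|
| Large round | about 1 mm | – |
| Small round | under 1 mm | – |
| Square | about 1.3 mm | about 0.9° |
| Oblong | under 1 mm | under 0.1° |

- **Wrist-camera limits:** these figures come from the wrist camera, which is good to about 2 mm.
- **Disagreements in the readings:** the top camera put the pads up to about 2.5 mm from where the wrist camera did. The foot outlines read 1 to 4 mm off the handle readings, mostly because the handle hides part of the foot. I relied on the handle tops instead. The small pad was partly hidden by its stamp, so I compared that one with the centre measured before placing.
- **Other objects:** by eye, the final top and scene pictures show the self-inker, the glue stick and the small items in the same places as at the start. At hand-in the gripper was well clear of everything and the arm was still.

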